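# Sort the bench oddments into the marked trays

## Robot

A 6-joint arm with a two-finger parallel gripper is mounted at the origin on a cart in front of the work surface, level with it; the furniture and walls round the work are solid. World frame = base frame: x ahead of the robot, y to its left, z up, the work surface at z = 0. Lengths are in m, angles in degrees, forces in N, time in s.
With the tool pointing down it reaches from about 0.35 to 0.875 m from the base axis. Payload 4.2 kg.
Tool frame: the origin (TCP) lies between the finger pads; the fingertips stand 14 mm ahead of it and the grasp point (between the pads) lies 5 mm behind it; z points along the fingers, y is the line along which they close (so a half turn about z gives the same grasp; the last joint's range is limited). The gripper opens to 87 mm and grips with 3 to 60 N. Pads are 19 mm wide; open, the fingers measure 117 mm over their backs; the gripper's body (75 mm by 190 mm) begins 51 mm behind the grasp point.
Start: joints at [86.322, 22.042, 0.453, 0, -68.411, -14.817], TCP at [0.198, 0.593, 0.237] pointing down, gripper open.
Joint ranges: [-179.83, 179.83], [-69.29, 118.12], [-61.27, 80.66], [-181.25, 117.63], [-171.15, -9.14], [-177.46, 177.46]. Speed limits (degrees/s): [159.86, 159.86, 180, 180, 180, 180].

## Interface

Orientations are given as a 3x3 rotation matrix whose columns are the frame's x, y, z axes.
In Python, from station import * gives the robot as it stands. The module is installed in compiled form; this text tells all that it offers.
- The arm moves only by the tool play_rows, never from a script. Its argument "steps" is a list of rows, each an object of numbers: "ax", "ay", "az": the turn, a rotation vector about the tool's x, y, z in degrees; "dx", "dy", "dz": the shift along the tool's x, y, z in mm; "claw": the finger opening in mm, from 0 to 87. A call has 1 to 20 rows; each row shifts and turns the commanded pose from where the row before left it, along the tool's axes as they then stand; what a row does not reach is not made up. A row lasts 1/10 s, in which the tool goes at most 50 mm and 8.59 degrees, less where a joint would pass 70% of its speed; a pose out of reach is approached as far as the arm can. A call with a gripper value outside its range is refused whole. The fingers move at their own pace and stop on an object; the grip force is fixed at half the most. Time passes only in rows, so rows that do not move let the fingers close. It gives the time, the measured TCP pose, the force, the opening and the grip force at its end, in the units of the state.
- sense(): the state, without advancing time (a new reading comes with each control period).
- capture(name): name is "scene" or "top" or "wrist"; returns a dict with "frame" (384x512x3 uint8, blue, green, red), "range_z" (384x512 float32, m along the optical axis (not along the pixel's ray), 0 where there is no reading), "fx", "fy", "cx", "cy" (pixels), "xyz" and "rotation" of the camera in the world. Camera axes: x right, y down, z forward; pixel columns grow to the right and rows downward; lengths in m; the calibration is good to about 2 mm. A picture is of the moment at which its call begins.
- finish_job(): hands the job in; it is judged then, once.
The state is a dict: "time_s": time; "joints": joint angles; "joint_velocities": joint speeds; "effort": joint torques, N m; "tcp_pos": TCP position; "ee_rot": TCP orientation; "wrist_force": force on the tool from outside, world axes, zero at the start; "moment": the same for the moment, N m; "gripper_width": opening from 0.0 (shut) to 1.0 (fully open); "gripper_force": force on a finger pad.
Only numpy, scipy, OpenCV 4.12 (cv2) and the standard library are available. Lean on these libraries where they do the work, as an engineer would, in place of code of your own. Each camera call takes 0.05 s, during which the arm holds its last target. There are 200 camera calls.

## Task

Sort the small things on the bench into the coloured trays: stand both sample vials upright in the blue tray, one in each of its two bays, lay the battery flat in the red tray and the USB stick flat in the green tray. Leave the jar, the roll of tape and the mouse where they are.

Things in the scene. Friction and masses are not known exactly. Their poses are not given: they have to be found in the camera images.
- black_vial: small clear sample vial with a ribbed BLACK screw cap, standing on the worktop; 26 mm diameter, 62 mm tall; origin at the centre of its underside, z along its axis, up through the cap
- red_vial: small clear sample vial with a ribbed RED screw cap, standing on the worktop; 26 mm diameter, 49 mm tall; origin at the centre of its underside, z along its axis, up through the cap
- battery: yellow and green round battery cell lying on its side; 50 mm long, about 16 mm diameter; y along its length; origin under the middle of its length, at the start on the worktop below its axis (the axis is about 8 mm up). It can roll, and the origin turns with it.
- usb_stick: blue USB stick with a grey plug end, lying flat; 46 mm long (y), 16 mm wide (x), 8 mm thick (z); origin at the centre of its underside
- vial_tray: BLUE low open tray with two bays, fixed to the worktop; outside 75 mm (x) by 135 mm (y), walls 18 mm high and 3 mm thick, floor 3 mm thick; one wall as high as the others crosses the middle (at y = 0, along x), so the bays' centres lie at y = +33 mm and y = -33 mm and each bay is about 69 by 63 mm; origin at the centre of the underside, z up; a blank label card is on its -x side
- battery_tray: RED low open square tray, fixed to the worktop; outside 100 by 100 mm, walls 16 mm high and 3 mm thick, floor 3 mm thick; origin at the centre of the underside, z up; blank label card on its -x side
- usb_tray: GREEN low open square tray, fixed to the worktop; outside 100 by 100 mm, walls 16 mm high and 3 mm thick, floor 3 mm thick; origin at the centre of the underside, z up; blank label card on its -x side
- jar: bystander: clear jar with a black lid, 63 mm diameter, 94 mm tall, loose; origin at the centre of its underside
- tape_roll: bystander: roll of tan masking tape lying flat, 94 mm diameter, 25 mm high, loose; origin at the centre of its underside
- mouse: bystander: pale grey computer mouse, 110 mm (x) by 62 mm (y), 33 mm high, loose; origin at the centre of its underside

How it is judged (in metres and radians):
At the end, for the whole second after the job is handed in: Both vials stand upright (within 0.15 rad) on the blue tray's floor, one in each bay (either way round); the battery lies on its side on the red tray's floor, the USB stick flat (within 0.2 rad, either face up) on the green tray's floor; all four are released and at rest (x of black_vial in the frame of vial_tray between -0.034 and 0.034 m and y of black_vial in the frame of vial_tray between -0.064 and 0.064 m and z of black_vial in the frame of vial_tray between 0.001 and 0.007 m and angle between each of black_vial, red_vial's own z axis and vertical below 0.15 rad and x of red_vial in the frame of vial_tray between -0.034 and 0.034 m and y of red_vial in the frame of vial_tray between -0.064 and 0.064 m and z of red_vial in the frame of vial_tray between 0.001 and 0.007 m and ((y of black_vial in the frame of vial_tray above 0.01 m and y of red_vial in the frame of vial_tray below -0.01 m) or (y of red_vial in the frame of vial_tray above 0.01 m and y of black_vial in the frame of vial_tray below -0.01 m)) and x of battery in the frame of battery_tray between -0.047 and 0.047 m and y of battery in the frame of battery_tray between -0.047 and 0.047 m and z of battery in the frame of battery_tray between 0 and 0.021 m and angle between battery's own y axis and vertical between 1.3 and 1.84 rad and x of usb_stick in the frame of usb_tray between -0.047 and 0.047 m and y of usb_stick in the frame of usb_tray between -0.047 and 0.047 m and z of usb_stick in the frame of usb_tray between 0.001 and 0.014 m and (angle between usb_stick's own z axis and vertical below 0.2 rad or angle between usb_stick's own z axis and vertical above 2.94 rad) and linear speed of each of black_vial, red_vial, battery, usb_stick below 0.02 m/s and contact force between each of black_vial, red_vial, battery, usb_stick and the fingers below 0.1 N); the robot touches nothing.
It fails at once if the jar is disturbed (moved more than 15 mm or tipped more than 0.3 rad) (distance of jar from where it was at the start of the episode above 0.015 m or angle between jar's own z axis and vertical above 0.3 rad).
It fails at once if the roll of tape is disturbed (moved more than 15 mm or tipped more than 0.3 rad) (distance of tape_roll from where it was at the start of the episode above 0.015 m or angle between tape_roll's own z axis and vertical above 0.3 rad).
It fails at once if the mouse is disturbed (moved more than 15 mm or tipped more than 0.3 rad) (distance of mouse from where it was at the start of the episode above 0.015 m or angle between mouse's own z axis and vertical above 0.3 rad).
It also fails if it takes over 96 s, if anything falls off the work surface, if the arm or the gripper's body presses on something with over 40 N, if the wrist force passes 120 N, or if a joint passes its speed limit or range.

## Working session

There is one attempt and no reset: what is moved stays moved. The work goes in short steps, Python scripts to look and compute and a tool call to move; the robot and the scene stay as the last step left them, time stands still between calls to the robot, and variables do not carry over. Pictures are saved under pics/ and viewed, at most 14 in all, crops included, and the job is handed in when it is done.

Besides the shell and the picture viewer there is one more tool, called in YAML: its name, and indented under it one key for each argument. play_rows: Moves the arm, as the interface text tells. Its arguments: {"type":"object","properties":{"steps":{"type":"array"}},"required":["steps"]}

```bash
mkdir -p pics
cat > h.py <<'E'
from station import *
import numpy as np, cv2
def snap(n,f=None):
    c=capture(n)
    if f: cv2.imwrite('pics/'+f,c['frame'])
    return c
def cloud(c):
    z=c['range_z'];v,u=np.mgrid[:z.shape[0],:z.shape[1]]
    p=np.stack([(u-c['cx'])/c['fx']*z,(v-c['cy'])/c['fy']*z,z],-1)
    w=p@np.array(c['rotation']).T+np.array(c['xyz']); w[z==0]=np.nan
    return w
E
python3 - <<'E'
from h import *
np.set_printoptions(precision=3,suppress=True)
for n in('scene','top'):
    c=snap(n,n+'0.png'); np.savez(''+n,**{k:np.array(v) for k,v in c.items()}); print(n,c['xyz'],c['rotation'],c['fx'])
s=sense();print(s)
a=cv2.imread('pics/top0.png')
E
```

```text
scene [-0.397 -0.639  0.553] [[ 0.605 -0.327  0.726]
 [-0.796 -0.24   0.555]
 [-0.007 -0.914 -0.406]] 489.3970821746846
top [0.29  0.027 1.219] [[ 0.002 -0.983  0.183]
 [-1.     0.002  0.02 ]
 [-0.02  -0.183 -0.983]] 392.698878709593
{'time_s': 0.1, 'joints': array([ 86.321,  22.088,   0.39 ,  -0.023, -68.411, -14.817]), 'joint_velocities': array([-0.105, -0.203,  0.073, -0.023,  0.09 , -0.043]), 'effort': array([  0.   , -39.169,  18.794,   4.232,   0.013,  -0.   ]), 'tcp_pos': array([0.198, 0.592, 0.236]), 'ee_rot': array([[ 0.948, -0.317, -0.   ],
       [-0.317, -0.948, -0.002],
       [ 0.   ,  0.002, -1.   ]]), 'wrist_force': array([ 0.046,  0.475, -1.049]), 'moment': array([-0.033, -0.02 ,  0.02 ]), 'gripper_force': 0.0, 'gripper_width': 0.9961129537477027}
```

View pics/top0.png

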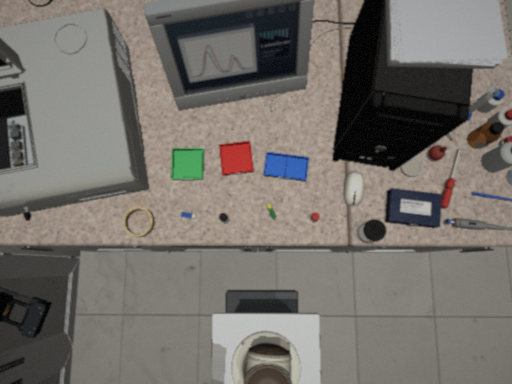

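View pics/scene0.png

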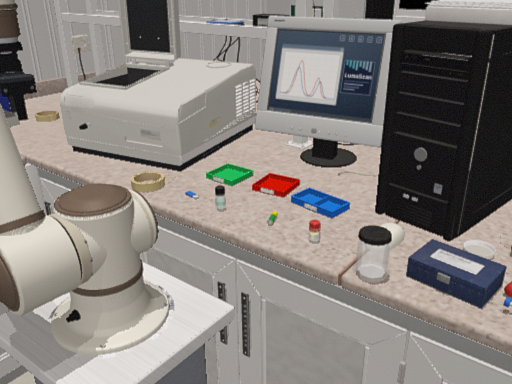

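The top view shows green (188,164), red (236,158) and blue (286,166) trays. The USB stick is at (187,215), black vial (224,217), battery (271,212), red vial (315,216), tape (139,222), mouse (354,188) and jar (372,231). The scene view shows the same layout, with everything upright. Next I'll measure from both views.

```bash
cat > m.py <<'E'
from h import *
np.set_printoptions(precision=4,suppress=True)
# seeds: top (u0,v0,u1,v1), scene
R={'green':((170,146,208,182),(204,163,256,186)),'red':((218,139,256,177),(250,172,302,197)),'blue':((262,150,311,184),(288,187,352,217)),
'usb':((178,208,197,222),(183,188,202,200)),'black_vial':((214,208,234,226),(212,182,230,213)),'battery':((262,200,280,222),(264,208,282,227)),
'red_vial':((307,208,323,224),(306,217,324,245)),'tape':((120,204,158,240),(128,170,168,194)),'jar':((355,218,390,246),(354,224,394,282)),'mouse':((342,168,366,208),(376,220,406,250))}
for i,n in enumerate(('top','scene')):
    c=dict(np.load(n+'.npz')); w=cloud(c); hsv=cv2.cvtColor(c['frame'],cv2.COLOR_BGR2HSV)
    for k,b in R.items():
        u0,v0,u1,v1=b[i]; p=w[v0:v1,u0:u1].reshape(-1,3); h=hsv[v0:v1,u0:u1].reshape(-1,3)
        z0=np.nanmedian(w[v0-4:v1+4,u0-4:u1+4,2][np.r_[0:2,-2:0]])
        m=h[:,1]>130 if k in('green','red','blue','usb','battery') else p[:,2]>z0+.012
        if k=='battery': m=(h[:,1]>110)&(h[:,0]>20)&(h[:,0]<90)
        if k in('green','red','blue'): m&=h[:,2]>60
        q=p[m&np.isfinite(p[:,2])]
        if len(q)<4: print(n,k,'few');continue
        (cx,cy),(a,bb),t=cv2.minAreaRect((q[:,:2]*1000).astype(np.float32))
        print(n,k,len(q),'table %.4f'%z0,'z',np.percentile(q[:,2],[3,50,97]),'mean',q[:,:2].mean(0),'rect %.1f %.1f  %.1fx%.1f @%.1f'%(cx,cy,a,bb,t))
        if k in('black_vial','red_vial','jar'):
            t=q[q[:,2]>q[:,2].max()-.006]; print('   cap',(t.min(0)+t.max(0))/2,t.max(0)-t.min(0))
E
python3 m.py
```

```text
top green 851 table -0.0008 z [-0.0022  0.0024  0.0164] mean [0.6113 0.2461] rect 608.9 245.2  98.4x97.4 @1.1
top red 928 table -0.0007 z [-0.0022  0.0029  0.0186] mean [0.6297 0.0908] rect 626.5 90.1  99.4x98.2 @6.6
top blue 933 table -0.0002 z [-0.0021  0.0031  0.0199] mean [ 0.6016 -0.0688] rect 598.1 -67.7  130.9x74.5 @82.2
top usb 28 table -0.0009 z [0.0005 0.007  0.0109] mean [0.4458 0.2444] rect 445.7 244.9  27.0x8.7 @76.4
top black_vial 71 table -0.0003 z [0.0194 0.0601 0.0643] mean [0.4305 0.1249] rect 432.3 125.5  22.4x23.7 @88.5
   cap [0.4325 0.1257 0.0621] [0.0212 0.0211 0.0055]
top battery 43 table -0.0006 z [0.0089 0.0136 0.0175] mean [ 0.4598 -0.0188] rect 458.2 -21.1  42.8x12.3 @26.4
top red_vial 68 table -0.0010 z [0.0171 0.0467 0.0516] mean [ 0.4341 -0.1478] rect 434.4 -148.6  21.6x21.6 @87.4
   cap [ 0.4357 -0.1501  0.0499] [0.0185 0.0182 0.0059]
top tape 305 table -0.0007 z [0.014  0.0229 0.027 ] mean [0.4221 0.3921] rect 422.5 392.3  89.9x93.1 @0.6
top jar 978 table -0.0915 z [-0.0042  0.0337  0.0963] mean [ 0.3899 -0.3182] rect 394.0 -331.3  107.6x83.9 @89.8
  
[... 742 characters left out ...]
] [0.0204 0.0227 0.006 ]
scene battery 46 table -0.0003 z [0.01   0.0142 0.016 ] mean [ 0.4605 -0.0199] rect 458.6 -19.5  47.6x12.0 @22.4
scene red_vial 203 table -0.0003 z [0.013  0.0342 0.0491] mean [ 0.43   -0.1544] rect 433.4 -153.1  22.4x25.0 @40.7
   cap [ 0.4352 -0.1517  0.0468] [0.0236 0.0225 0.006 ]
scene tape 364 table 0.0012 z [0.0138 0.0221 0.2165] mean [0.3822 0.3447] rect 252.7 195.0  613.5x91.3 @48.8
scene jar 1686 table -0.0010 z [0.0144 0.0624 0.0938] mean [ 0.3847 -0.3165] rect 454.5 -290.5  202.0x63.3 @18.3
   cap [ 0.3909 -0.3122  0.0927] [0.0634 0.062  0.006 ]
scene mouse 474 table 0.0147 z [0.0282 0.0866 0.0941] mean [ 0.433  -0.3169] rect 467.7 -307.9  209.9x44.1 @18.8
```

Both views agree on positions and heights: black vial top 61 mm, red vial 49, battery about 16, USB stick about 8, tray walls 16–18. Next I'll check the tall obstacles and get the axis directions, then move.

```bash
cat >> h.py <<'E'
def plan(x,y,z,yaw=None):
    """print turn az (deg) and the shift (mm, tool axes after turn) to TCP target; yaw = world angle of closing line"""
    s=sense();R=s['ee_rot'];p=s['tcp_pos']
    cur=np.degrees(np.arctan2(R[1,1],R[0,1]));az=0
    if yaw is not None:
        d=(yaw-cur+90)%180-90; az=-d   # tool z down
    from scipy.spatial.transform import Rotation as T
    R2=R@T.from_euler('z',az,degrees=True).as_matrix()
    print('now',p.round(4),'close-yaw %.1f'%cur,'z-axis',R[:,2].round(3),'j6 %.0f'%s['joints'][5],'w %.1f mm'%(s['gripper_width']*87),'t %.1f'%s['time_s'],'-> az %.1f'%az,'shift',(R2.T@(np.array([x,y,z])-p)*1000).round(1))
E
python3 - <<'E'
from h import *
np.set_printoptions(precision=3,suppress=True)
for n in('top','scene'):
    w=cloud(dict(np.load(n+'.npz'))).reshape(-1,3)
    for y0 in np.arange(-.3,.6,.1):
        m=(w[:,1]>y0)&(w[:,1]<y0+.1)&(w[:,2]>.06)&(w[:,2]<.6)&(w[:,0]>.5)&(w[:,0]<1)
        if m.sum()>5: q=w[m]; print(n,'y %.1f'%y0,'xmin>.06 %.3f'%q[:,0].min(),'zmax',q[:,2].max())
c=dict(np.load('top.npz'));w=cloud(c);h=cv2.cvtColor(c['frame'],cv2.COLOR_BGR2HSV)
for k,(u0,v0,u1,v1) in {'usb':(176,206,200,224),'bat':(260,200,282,224)}.items():
    p=w[v0:v1,u0:u1].reshape(-1,3);q=p[p[:,2]>.004][:,:2];m=q.mean(0)
    _,s,V=np.linalg.svd(q-m);t=(q-m)@V.T
    print(k,len(q),m+((t.max(0)+t.min(0))/2)@V,'len',np.ptp(t,0),'axis deg',np.degrees(np.arctan2(V[0,1],V[0,0])))
plan(.3,.32,.25); plan(.41,.22,.25)
E
```

```text
top y -0.3 xmin>.06 0.601 zmax 0.5001420632851913
top y -0.2 xmin>.06 0.809 zmax 0.4008556066098603
top y -0.1 xmin>.06 0.791 zmax 0.4199531157939529
top y 0.0 xmin>.06 0.773 zmax 0.43527742658322655
top y 0.1 xmin>.06 0.755 zmax 0.4365051847104541
top y 0.2 xmin>.06 0.745 zmax 0.43561184001968467
top y 0.3 xmin>.06 0.506 zmax 0.238701016136324
top y 0.4 xmin>.06 0.500 zmax 0.26305115980915006
top y 0.5 xmin>.06 0.500 zmax 0.2641098221896754
scene y -0.3 xmin>.06 0.600 zmax 0.49563277030498654
scene y -0.2 xmin>.06 0.805 zmax 0.4331590710072679
scene y -0.1 xmin>.06 0.786 zmax 0.4338532038190678
scene y 0.0 xmin>.06 0.771 zmax 0.4338637891755857
scene y 0.1 xmin>.06 0.754 zmax 0.43394123736566587
scene y 0.2 xmin>.06 0.744 zmax 0.472884840186591
scene y 0.3 xmin>.06 0.503 zmax 0.3840940170518885
scene y 0.4 xmin>.06 0.500 zmax 0.38448898433703205
scene y 0.5 xmin>.06 0.500 zmax 0.3849340678725373
usb 63 [0.446 0.241] len [0.075 0.036] axis deg -99.12088493280265
bat 91 [ 0.455 -0.018] len [0.072 0.063] axis deg -155.59462503454787
now [0.198 0.592 0.236] close-yaw -108.5 z-axis [-0.    -0.002 -1.   ] j6 -15 w 86.7 mm t 0.1 -> az 0.0 shift [183.  225.9 -14. ]
now [0.198 0.592 0.236] close-yaw -108.5 z-axis [-0.    -0.002 -1.   ] j6 -15 w 86.7 mm t 0.1 -> az 0.0 shift [319.1 285.8 -13.8]
```

play_rows:
  steps:
    - {"dx":23,"dy":28}
    - {"dx":23,"dy":28}
    - {"dx":23,"dy":28}
    - {"dx":23,"dy":28}
    - {"dx":23,"dy":28}
    - {"dx":23,"dy":28}
    - {"dx":23,"dy":28}
    - {"dx":23,"dy":28}
    - {"dx":28,"dy":12}
    - {"dx":28,"dy":12}
    - {"dx":28,"dy":12}
    - {"dx":28,"dy":12}
    - {"dx":24,"dy":12}
    - {}

```text
invalid input at $.steps[0]: expected keys ax, ay, az, dx, dy, dz, claw
```

Run:
```python
from h import *
c=snap('wrist','w1.png');np.savez('w1',**{k:np.array(v) for k,v in c.items()});print(c['xyz'],c['rotation'])
plan(.445,.242,.1,10)
```

```text
[0.27310494 0.56689182 0.38333927] [[-0.31754247 -0.90860612 -0.27129632]
 [-0.94824349  0.30457975  0.08980793]
 [ 0.00103133  0.2857728  -0.95829684]]
now [0.1981 0.5923 0.2357] close-yaw -108.5 z-axis [-0.    -0.002 -1.   ] j6 -15 w 86.8 mm t 0.1 -> az 61.5 shift [ 387.7 -182.4  136.2]
```

View pics/w1.png

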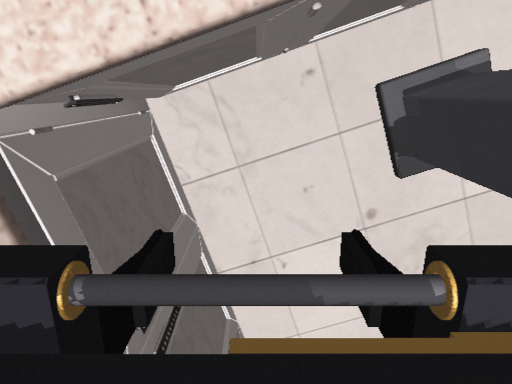

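That picture, taken before any motion, shows the fingers at the bottom with the camera ahead of them on tool +x. I'll resend the move with all the keys filled in.

play_rows:
  steps:
    - {"ax":0,"ay":0,"az":0,"dx":23,"dy":28,"dz":0,"claw":87}
    - {"ax":0,"ay":0,"az":0,"dx":23,"dy":28,"dz":0,"claw":87}
    - {"ax":0,"ay":0,"az":0,"dx":23,"dy":28,"dz":0,"claw":87}
    - {"ax":0,"ay":0,"az":0,"dx":23,"dy":28,"dz":0,"claw":87}
    - {"ax":0,"ay":0,"az":0,"dx":23,"dy":28,"dz":0,"claw":87}
    - {"ax":0,"ay":0,"az":0,"dx":23,"dy":28,"dz":0,"claw":87}
    - {"ax":0,"ay":0,"az":0,"dx":23,"dy":28,"dz":0,"claw":87}
    - {"ax":0,"ay":0,"az":0,"dx":23,"dy":28,"dz":0,"claw":87}
    - {"ax":0,"ay":0,"az":0,"dx":25,"dy":15,"dz":0,"claw":87}
    - {"ax":0,"ay":0,"az":0,"dx":25,"dy":15,"dz":0,"claw":87}
    - {"ax":0,"ay":0,"az":0,"dx":0,"dy":0,"dz":0,"claw":87}

```text
time_s: 1.25
tcp_pos: [0.3405, 0.2754, 0.2365]
ee_rot: [[0.947, -0.321, -0.0], [-0.321, -0.947, -0.001], [-0.0, 0.001, -1.0]]
wrist_force: [0.7, -0.4, -0.9]
gripper_width: 0.999
gripper_force: 0.0
```

Run:
```python
from h import *
c=snap('wrist','w2.png');np.savez('w2',**{k:np.array(v) for k,v in c.items()})
plan(.445,.242,.1,10)
for n in('top','scene'):
    w=cloud(dict(np.load(n+'.npz'))).reshape(-1,3)
    t=w[(w[:,2]>.06)&(w[:,2]<.4)&(w[:,0]>.58)&(w[:,0]<.74)&(w[:,1]<-.1)&(w[:,1]>-.35)]; print(n,'tower ymax',np.percentile(t[:,1],[95,100]))
    t=w[(w[:,2]>.06)&(w[:,2]<.3)&(w[:,0]>.52)&(w[:,0]<.72)&(w[:,1]>.27)]; print(n,'printer ymin',np.percentile(t[:,1],[0,1,5]))
```

```text
now [0.34   0.2764 0.2365] close-yaw -108.7 z-axis [-0. -0. -1.] j6 11 w 87.3 mm t 1.3 -> az 61.3 shift [ 52.1 -97.4 136.4]
top tower ymax [-0.21161192 -0.20914708]
top printer ymin [0.35383261 0.35794785 0.3694107 ]
scene tower ymax [-0.22046058 -0.20815991]
scene printer ymin [0.35004098 0.35405734 0.35771697]
```

View pics/w2.png

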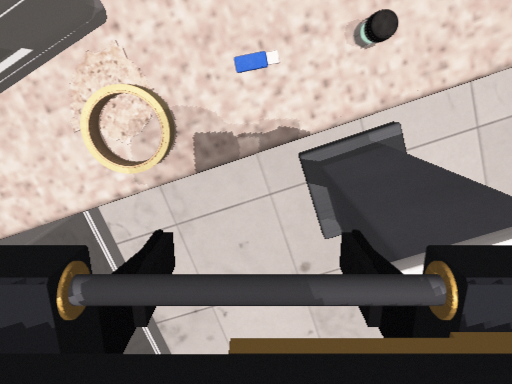

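The USB stick is fully in view. It runs from its blue end at about (235,64) to its grey plug at about (279,57), midpoint (257,61). The black cap is at (381,25).

```bash
cat >> h.py <<'E'
def px(c,u,v,z):
    d=np.array(c['rotation'])@np.array([(u-c['cx'])/c['fx'],(v-c['cy'])/c['fy'],1]);o=np.array(c['xyz'])
    return o+d*(z-o[2])/d[2]
E
python3 - <<'E'
from h import *
c=dict(np.load('w2.npz'))
g=cv2.cvtColor(c['frame'],cv2.COLOR_BGR2HSV)
w=cloud(c); q=w[40:85,225:290]; m=(q[...,2]>.0045); p=q[m][:,:2]
n,l,st,ce=cv2.connectedComponentsWithStats(m.astype(np.uint8)); k=1+np.argmax(st[1:,4]); p=q[l==k]
print(len(p),'z',np.percentile(p[:,2],[5,50,95]),cv2.minAreaRect((p[:,:2]*1000).astype(np.float32)))
a,b=px(c,235,64,.006),px(c,279,57,.006);print(a,b,(a+b)/2,np.linalg.norm(a-b),np.degrees(np.arctan2(*(b-a)[1::-1])))
E
```

```text
657 z [0.0050226  0.00663452 0.00828636] ((446.049560546875, 240.33468627929688), (45.997928619384766, 16.118160247802734), 82.289306640625)
[0.4494689  0.26219029 0.006     ] [0.44122094 0.21664703 0.006     ] [0.44534492 0.23941866 0.006     ] 0.04628409667758693 -100.26510676673561
```

Size (46 x 16) and height match the USB stick. I'll turn 80° and then measure the shift.

play_rows:
  steps:
    - {"ax":0,"ay":0,"az":8,"dx":0,"dy":0,"dz":10,"claw":50}
    - {"ax":0,"ay":0,"az":8,"dx":0,"dy":0,"dz":10,"claw":50}
    - {"ax":0,"ay":0,"az":8,"dx":0,"dy":0,"dz":10,"claw":50}
    - {"ax":0,"ay":0,"az":8,"dx":0,"dy":0,"dz":10,"claw":50}
    - {"ax":0,"ay":0,"az":8,"dx":0,"dy":0,"dz":10,"claw":50}
    - {"ax":0,"ay":0,"az":8,"dx":0,"dy":0,"dz":10,"claw":50}
    - {"ax":0,"ay":0,"az":8,"dx":0,"dy":0,"dz":10,"claw":50}
    - {"ax":0,"ay":0,"az":8,"dx":0,"dy":0,"dz":10,"claw":50}
    - {"ax":0,"ay":0,"az":8,"dx":0,"dy":0,"dz":10,"claw":50}
    - {"ax":0,"ay":0,"az":8,"dx":0,"dy":0,"dz":10,"claw":50}
    - {"ax":0,"ay":0,"az":0,"dx":0,"dy":0,"dz":0,"claw":50}

```text
time_s: 2.4
tcp_pos: [0.3386, 0.2774, 0.1353]
ee_rot: [[-0.147, -0.989, -0.002], [-0.989, 0.147, -0.003], [0.003, 0.002, -1.0]]
wrist_force: [-0.2, -0.2, 1.4]
gripper_width: 0.575
gripper_force: 0.0
```

```bash
python3 -c "
from h import *
plan(.446,.240,.017,-8.5)"
```

```text
now [0.3386 0.2774 0.1353] close-yaw 171.6 z-axis [-0.002 -0.003 -1.   ] j6 -69 w 50.1 mm t 2.4 -> az 0.1 shift [  20.8 -111.9  118.2]
```

play_rows:
  steps:
    - {"ax":0,"ay":0,"az":0,"dx":5,"dy":-28,"dz":10,"claw":50}
    - {"ax":0,"ay":0,"az":0,"dx":5,"dy":-28,"dz":10,"claw":50}
    - {"ax":0,"ay":0,"az":0,"dx":5,"dy":-28,"dz":10,"claw":50}
    - {"ax":0,"ay":0,"az":0,"dx":6,"dy":-28,"dz":10,"claw":50}
    - {"ax":0,"ay":0,"az":0,"dx":0,"dy":0,"dz":20,"claw":50}
    - {"ax":0,"ay":0,"az":0,"dx":0,"dy":0,"dz":20,"claw":50}
    - {"ax":0,"ay":0,"az":0,"dx":0,"dy":0,"dz":20,"claw":50}
    - {"ax":0,"ay":0,"az":0,"dx":0,"dy":0,"dz":18,"claw":50}
    - {"ax":0,"ay":0,"az":0,"dx":0,"dy":0,"dz":0,"claw":50}
    - {"ax":0,"ay":0,"az":0,"dx":0,"dy":0,"dz":0,"claw":0}
    - {"ax":0,"ay":0,"az":0,"dx":0,"dy":0,"dz":0,"claw":0}
    - {"ax":0,"ay":0,"az":0,"dx":0,"dy":0,"dz":0,"claw":0}
    - {"ax":0,"ay":0,"az":0,"dx":0,"dy":0,"dz":0,"claw":0}
    - {"ax":0,"ay":0,"az":0,"dx":0,"dy":0,"dz":0,"claw":0}
    - {"ax":0,"ay":0,"az":0,"dx":0,"dy":0,"dz":0,"claw":0}

```text
time_s: 3.9
tcp_pos: [0.4474, 0.2405, 0.019]
ee_rot: [[-0.147, -0.989, 0.001], [-0.989, 0.147, 0.0], [-0.001, -0.0, -1.0]]
wrist_force: [-0.4, 0.5, 2.5]
gripper_width: 0.173
gripper_force: 30.0
```

```bash
python3 -c "
from h import *
plan(.446,.240,.08);plan(.605,.245,.08);plan(.605,.245,.021)"
```

```text
now [0.4474 0.2405 0.019 ] close-yaw 171.5 z-axis [ 0.001  0.    -1.   ] j6 -55 w 15.0 mm t 3.9 -> az 0.0 shift [  0.6   1.3 -61. ]
now [0.4474 0.2405 0.019 ] close-yaw 171.5 z-axis [ 0.001  0.    -1.   ] j6 -55 w 15.0 mm t 3.9 -> az 0.0 shift [ -27.8 -155.3  -60.9]
now [0.4474 0.2405 0.019 ] close-yaw 171.5 z-axis [ 0.001  0.    -1.   ] j6 -55 w 15.0 mm t 3.9 -> az 0.0 shift [ -27.7 -155.2   -1.9]
```

The stick is gripped at 15 mm. I'll lift it, carry it over, lower it to about 22 mm and release.

play_rows:
  steps:
    - {"ax":0,"ay":0,"az":0,"dx":0,"dy":0,"dz":-20,"claw":0}
    - {"ax":0,"ay":0,"az":0,"dx":0,"dy":0,"dz":-20,"claw":0}
    - {"ax":0,"ay":0,"az":0,"dx":0,"dy":0,"dz":-20,"claw":0}
    - {"ax":0,"ay":0,"az":0,"dx":-4,"dy":-22,"dz":0,"claw":0}
    - {"ax":0,"ay":0,"az":0,"dx":-4,"dy":-22,"dz":0,"claw":0}
    - {"ax":0,"ay":0,"az":0,"dx":-4,"dy":-22,"dz":0,"claw":0}
    - {"ax":0,"ay":0,"az":0,"dx":-4,"dy":-22,"dz":0,"claw":0}
    - {"ax":0,"ay":0,"az":0,"dx":-4,"dy":-22,"dz":0,"claw":0}
    - {"ax":0,"ay":0,"az":0,"dx":-4,"dy":-22,"dz":0,"claw":0}
    - {"ax":0,"ay":0,"az":0,"dx":-4,"dy":-22,"dz":0,"claw":0}
    - {"ax":0,"ay":0,"az":0,"dx":0,"dy":0,"dz":20,"claw":0}
    - {"ax":0,"ay":0,"az":0,"dx":0,"dy":0,"dz":20,"claw":0}
    - {"ax":0,"ay":0,"az":0,"dx":0,"dy":0,"dz":10,"claw":0}
    - {"ax":0,"ay":0,"az":0,"dx":0,"dy":0,"dz":0,"claw":0}
    - {"ax":0,"ay":0,"az":0,"dx":0,"dy":0,"dz":0,"claw":0}

```text
time_s: 5.4
tcp_pos: [0.604, 0.2454, 0.029]
ee_rot: [[-0.147, -0.989, 0.001], [-0.989, 0.147, 0.0], [-0.0, -0.001, -1.0]]
wrist_force: [0.2, 0.6, 0.3]
gripper_width: 0.168
gripper_force: 30.0
```

play_rows:
  steps:
    - {"ax":0,"ay":0,"az":0,"dx":0,"dy":0,"dz":6,"claw":0}
    - {"ax":0,"ay":0,"az":0,"dx":0,"dy":0,"dz":0,"claw":0}
    - {"ax":0,"ay":0,"az":0,"dx":0,"dy":0,"dz":0,"claw":45}
    - {"ax":0,"ay":0,"az":0,"dx":0,"dy":0,"dz":0,"claw":45}
    - {"ax":0,"ay":0,"az":0,"dx":0,"dy":0,"dz":0,"claw":45}
    - {"ax":0,"ay":0,"az":0,"dx":0,"dy":0,"dz":0,"claw":45}
    - {"ax":0,"ay":0,"az":0,"dx":0,"dy":0,"dz":-20,"claw":45}
    - {"ax":0,"ay":0,"az":0,"dx":0,"dy":0,"dz":-30,"claw":45}
    - {"ax":0,"ay":0,"az":0,"dx":0,"dy":0,"dz":-30,"claw":45}
    - {"ax":0,"ay":0,"az":0,"dx":0,"dy":0,"dz":-30,"claw":45}
    - {"ax":0,"ay":0,"az":0,"dx":0,"dy":0,"dz":0,"claw":60}

```text
time_s: 6.5
tcp_pos: [0.6064, 0.2466, 0.1381]
ee_rot: [[-0.147, -0.989, 0.009], [-0.989, 0.147, 0.005], [-0.006, -0.008, -1.0]]
wrist_force: [0.7, -0.4, -0.4]
gripper_width: 0.55
gripper_force: 0.0
```

Run:
```python
from h import *
c=snap('top');w=cloud(c);q=w[150:180,174:204].reshape(-1,3);h=cv2.cvtColor(c['frame'],cv2.COLOR_BGR2HSV)[150:180,174:204]
m=(h[...,0]>100)&(h[...,0]<130)&(h[...,1]>120);print(m.sum(),q[m.ravel()].mean(0) if m.any() else '')
c=snap('wrist','w3.png');
plan(.432,.125,.15);plan(.432,.125,.035)
```

```text
21 [0.5997393  0.24091556 0.0196752 ]
now [0.6037 0.2454 0.1334] close-yaw 171.5 z-axis [ 0.001  0.001 -1.   ] j6 -45 w 53.8 mm t 6.6 -> az 0.0 shift [144.5 152.  -17. ]
now [0.6037 0.2454 0.1334] close-yaw 171.5 z-axis [ 0.001  0.001 -1.   ] j6 -45 w 53.8 mm t 6.6 -> az 0.0 shift [144.6 152.1  98. ]
```

View pics/w3.png

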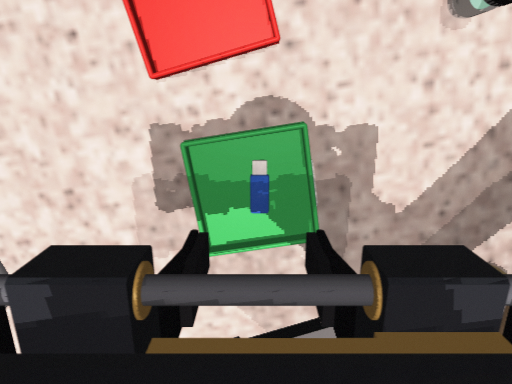

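The USB stick lies free in the green tray, at (260,187). Next is the black vial.

play_rows:
  steps:
    - {"ax":0,"ay":0,"az":0,"dx":24,"dy":25,"dz":0,"claw":60}
    - {"ax":0,"ay":0,"az":0,"dx":24,"dy":25,"dz":0,"claw":60}
    - {"ax":0,"ay":0,"az":0,"dx":24,"dy":25,"dz":0,"claw":60}
    - {"ax":0,"ay":0,"az":0,"dx":24,"dy":25,"dz":0,"claw":60}
    - {"ax":0,"ay":0,"az":0,"dx":24,"dy":25,"dz":0,"claw":60}
    - {"ax":0,"ay":0,"az":0,"dx":24,"dy":27,"dz":0,"claw":60}
    - {"ax":0,"ay":0,"az":0,"dx":0,"dy":0,"dz":20,"claw":60}
    - {"ax":0,"ay":0,"az":0,"dx":0,"dy":0,"dz":20,"claw":60}
    - {"ax":0,"ay":0,"az":0,"dx":0,"dy":0,"dz":20,"claw":60}
    - {"ax":0,"ay":0,"az":0,"dx":0,"dy":0,"dz":20,"claw":60}
    - {"ax":0,"ay":0,"az":0,"dx":0,"dy":0,"dz":18,"claw":60}
    - {"ax":0,"ay":0,"az":0,"dx":0,"dy":0,"dz":0,"claw":60}
    - {"ax":0,"ay":0,"az":0,"dx":0,"dy":0,"dz":0,"claw":60}

```text
time_s: 7.9
tcp_pos: [0.4316, 0.1249, 0.034]
ee_rot: [[-0.148, -0.989, -0.002], [-0.989, 0.148, -0.001], [0.002, 0.002, -1.0]]
wrist_force: [-0.0, 0.1, -0.1]
gripper_width: 0.686
gripper_force: 0.0
```

play_rows:
  steps:
    - {"ax":0,"ay":0,"az":0,"dx":0,"dy":0,"dz":0,"claw":0}
    - {"ax":0,"ay":0,"az":0,"dx":0,"dy":0,"dz":0,"claw":0}
    - {"ax":0,"ay":0,"az":0,"dx":0,"dy":0,"dz":0,"claw":0}
    - {"ax":0,"ay":0,"az":0,"dx":0,"dy":0,"dz":0,"claw":0}
    - {"ax":0,"ay":0,"az":0,"dx":0,"dy":0,"dz":0,"claw":0}
    - {"ax":0,"ay":0,"az":0,"dx":0,"dy":0,"dz":-20,"claw":0}
    - {"ax":0,"ay":0,"az":0,"dx":0,"dy":0,"dz":-20,"claw":0}
    - {"ax":0,"ay":0,"az":0,"dx":0,"dy":0,"dz":-20,"claw":0}
    - {"ax":0,"ay":0,"az":0,"dx":0,"dy":0,"dz":0,"claw":0}
    - {"ax":0,"ay":0,"az":0,"dx":0,"dy":0,"dz":0,"claw":0}

```text
time_s: 8.9
tcp_pos: [0.4319, 0.1253, 0.0946]
ee_rot: [[-0.148, -0.989, 0.0], [-0.989, 0.148, 0.001], [-0.001, -0.0, -1.0]]
wrist_force: [0.1, -0.2, -0.5]
gripper_width: 0.27
gripper_force: 30.0
```

Run:
```python
from h import *
snap('scene','s2.png')
c=dict(np.load('top.npz'));w=cloud(c);h=cv2.cvtColor(c['frame'],cv2.COLOR_BGR2HSV)
m=(h[...,0]>105)&(h[...,0]<130)&(h[...,1]>130)&(h[...,2]>60);m[:, :262]=0;m[:,311:]=0;m[:146]=0;m[188:]=0
q=w[m]; rim=q[q[:,2]>.014]; print(cv2.minAreaRect((q[:,:2]*1000).astype(np.float32)),cv2.minAreaRect((rim[:,:2]*1000).astype(np.float32)))
plan(.6035,-.035,.09);plan(.6035,-.035,.038)
```

```text
((598.3153076171875, -67.1951675415039), (129.094482421875, 74.55294036865234), 81.93143463134766) ((598.0919189453125, -67.68437194824219), (130.88568115234375, 74.51112365722656), 82.24835968017578)
now [0.4315 0.1249 0.094 ] close-yaw 171.5 z-axis [-0.001 -0.    -1.   ] j6 -45 w 23.5 mm t 8.9 -> az 0.0 shift [ 132.7 -193.8    3.9]
now [0.4315 0.1249 0.094 ] close-yaw 171.5 z-axis [-0.001 -0.    -1.   ] j6 -45 w 23.5 mm t 8.9 -> az 0.0 shift [ 132.7 -193.8   55.9]
```

View pics/s2.png

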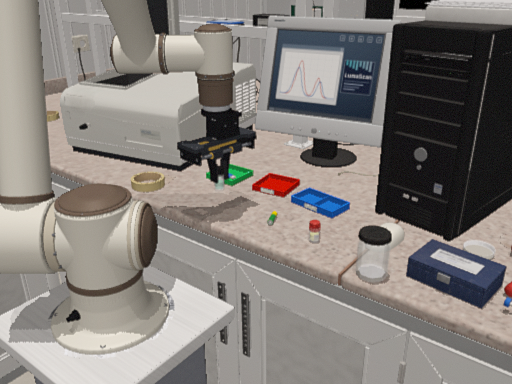

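The black vial is held upright at (220,180). Carrying it to the blue tray's +y bay.

play_rows:
  steps:
    - {"ax":0,"ay":0,"az":0,"dx":15,"dy":-22,"dz":0,"claw":0}
    - {"ax":0,"ay":0,"az":0,"dx":15,"dy":-22,"dz":0,"claw":0}
    - {"ax":0,"ay":0,"az":0,"dx":15,"dy":-22,"dz":0,"claw":0}
    - {"ax":0,"ay":0,"az":0,"dx":15,"dy":-22,"dz":0,"claw":0}
    - {"ax":0,"ay":0,"az":0,"dx":15,"dy":-22,"dz":0,"claw":0}
    - {"ax":0,"ay":0,"az":0,"dx":15,"dy":-22,"dz":0,"claw":0}
    - {"ax":0,"ay":0,"az":0,"dx":15,"dy":-22,"dz":0,"claw":0}
    - {"ax":0,"ay":0,"az":0,"dx":15,"dy":-20,"dz":0,"claw":0}
    - {"ax":0,"ay":0,"az":0,"dx":13,"dy":-20,"dz":0,"claw":0}
    - {"ax":0,"ay":0,"az":0,"dx":0,"dy":0,"dz":0,"claw":0}
    - {"ax":0,"ay":0,"az":0,"dx":0,"dy":0,"dz":15,"claw":0}
    - {"ax":0,"ay":0,"az":0,"dx":0,"dy":0,"dz":15,"claw":0}
    - {"ax":0,"ay":0,"az":0,"dx":0,"dy":0,"dz":15,"claw":0}
    - {"ax":0,"ay":0,"az":0,"dx":0,"dy":0,"dz":5,"claw":0}
    - {"ax":0,"ay":0,"az":0,"dx":0,"dy":0,"dz":0,"claw":0}
    - {"ax":0,"ay":0,"az":0,"dx":0,"dy":0,"dz":0,"claw":0}

```text
time_s: 10.55
tcp_pos: [0.6034, -0.0347, 0.044]
ee_rot: [[-0.147, -0.989, -0.002], [-0.989, 0.147, -0.0], [0.0, 0.002, -1.0]]
wrist_force: [0.5, 0.5, 0.1]
gripper_width: 0.267
gripper_force: 30.0
```

play_rows:
  steps:
    - {"ax":0,"ay":0,"az":0,"dx":0,"dy":0,"dz":3,"claw":0}
    - {"ax":0,"ay":0,"az":0,"dx":0,"dy":0,"dz":3,"claw":0}
    - {"ax":0,"ay":0,"az":0,"dx":0,"dy":0,"dz":0,"claw":0}
    - {"ax":0,"ay":0,"az":0,"dx":0,"dy":0,"dz":0,"claw":30}
    - {"ax":0,"ay":0,"az":0,"dx":0,"dy":0,"dz":0,"claw":40}
    - {"ax":0,"ay":0,"az":0,"dx":0,"dy":0,"dz":0,"claw":60}
    - {"ax":0,"ay":0,"az":0,"dx":0,"dy":0,"dz":0,"claw":60}
    - {"ax":0,"ay":0,"az":0,"dx":0,"dy":0,"dz":-15,"claw":60}
    - {"ax":0,"ay":0,"az":0,"dx":0,"dy":0,"dz":-25,"claw":60}
    - {"ax":0,"ay":0,"az":0,"dx":0,"dy":0,"dz":-30,"claw":60}
    - {"ax":0,"ay":0,"az":0,"dx":0,"dy":0,"dz":-30,"claw":60}
    - {"ax":0,"ay":0,"az":0,"dx":0,"dy":0,"dz":0,"claw":60}

```text
time_s: 11.75
tcp_pos: [0.6072, -0.0348, 0.1428]
ee_rot: [[-0.147, -0.989, 0.009], [-0.989, 0.147, 0.0], [-0.002, -0.009, -1.0]]
wrist_force: [1.1, 0.1, 0.5]
gripper_width: 0.692
gripper_force: 0.0
```

Run:
```python
from h import *
snap('wrist','w4.png')
plan(.435,-.151,.138,-100);plan(.435,-.151,.034)
```

```text
now [ 0.6056 -0.0348  0.1404] close-yaw 171.5 z-axis [ 0.004  0.001 -1.   ] j6 -20 w 59.8 mm t 11.8 -> az -88.5 shift [-147.8  144.1    1.6]
now [ 0.6056 -0.0348  0.1404] close-yaw 171.5 z-axis [ 0.004  0.001 -1.   ] j6 -20 w 59.8 mm t 11.8 -> az 0.0 shift [140.3 152.  105.6]
```

View pics/w4.png

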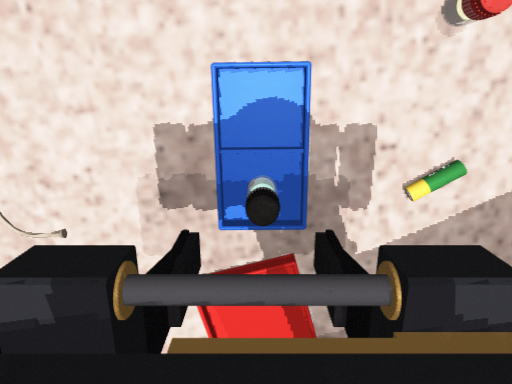

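The black vial stands in the near bay, cap at (262,208). The battery lies from (410,194) to (463,166). I'll turn 45° so the gripper body and camera keep clear of the tower.

play_rows:
  steps:
    - {"ax":0,"ay":0,"az":-7.5,"dx":0,"dy":0,"dz":0,"claw":60}
    - {"ax":0,"ay":0,"az":-7.5,"dx":0,"dy":0,"dz":0,"claw":60}
    - {"ax":0,"ay":0,"az":-7.5,"dx":0,"dy":0,"dz":0,"claw":60}
    - {"ax":0,"ay":0,"az":-7.5,"dx":0,"dy":0,"dz":0,"claw":60}
    - {"ax":0,"ay":0,"az":-7.5,"dx":0,"dy":0,"dz":0,"claw":60}
    - {"ax":0,"ay":0,"az":-7.5,"dx":0,"dy":0,"dz":0,"claw":60}
    - {"ax":0,"ay":0,"az":0,"dx":0,"dy":0,"dz":0,"claw":60}
    - {"ax":0,"ay":0,"az":0,"dx":0,"dy":0,"dz":0,"claw":60}

```text
time_s: 12.6
tcp_pos: [0.6037, -0.035, 0.1372]
ee_rot: [[0.592, -0.806, -0.002], [-0.806, -0.592, -0.0], [-0.001, 0.002, -1.0]]
wrist_force: [-0.7, -0.1, -0.4]
gripper_width: 0.688
gripper_force: 0.0
```

Run:
```python
from h import *
plan(.4353,-.151,.034)
f=cv2.imread('pics/w4.png')
```

```text
now [ 0.6037 -0.035   0.1372] close-yaw -143.7 z-axis [-0.002 -0.    -1.   ] j6 24 w 59.9 mm t 12.6 -> az 0.0 shift [ -6.2 204.2 103.7]
```

play_rows:
  steps:
    - {"ax":0,"ay":0,"az":0,"dx":-1,"dy":34,"dz":0,"claw":60}
    - {"ax":0,"ay":0,"az":0,"dx":-1,"dy":34,"dz":0,"claw":60}
    - {"ax":0,"ay":0,"az":0,"dx":-1,"dy":34,"dz":0,"claw":60}
    - {"ax":0,"ay":0,"az":0,"dx":-1,"dy":34,"dz":0,"claw":60}
    - {"ax":0,"ay":0,"az":0,"dx":-1,"dy":34,"dz":0,"claw":60}
    - {"ax":0,"ay":0,"az":0,"dx":-1,"dy":34,"dz":0,"claw":60}
    - {"ax":0,"ay":0,"az":0,"dx":0,"dy":0,"dz":0,"claw":60}
    - {"ax":0,"ay":0,"az":0,"dx":0,"dy":0,"dz":20,"claw":60}
    - {"ax":0,"ay":0,"az":0,"dx":0,"dy":0,"dz":20,"claw":60}
    - {"ax":0,"ay":0,"az":0,"dx":0,"dy":0,"dz":20,"claw":60}
    - {"ax":0,"ay":0,"az":0,"dx":0,"dy":0,"dz":20,"claw":60}
    - {"ax":0,"ay":0,"az":0,"dx":0,"dy":0,"dz":20,"claw":60}
    - {"ax":0,"ay":0,"az":0,"dx":0,"dy":0,"dz":3,"claw":60}
    - {"ax":0,"ay":0,"az":0,"dx":0,"dy":0,"dz":0,"claw":60}
    - {"ax":0,"ay":0,"az":0,"dx":0,"dy":0,"dz":0,"claw":60}

```text
time_s: 14.1
tcp_pos: [0.4377, -0.1514, 0.0362]
ee_rot: [[0.595, -0.804, 0.002], [-0.804, -0.595, -0.0], [0.001, -0.001, -1.0]]
wrist_force: [0.8, -0.6, 0.4]
gripper_width: 0.686
gripper_force: 0.0
```

play_rows:
  steps:
    - {"ax":0,"ay":0,"az":0,"dx":0,"dy":0,"dz":0,"claw":0}
    - {"ax":0,"ay":0,"az":0,"dx":0,"dy":0,"dz":0,"claw":0}
    - {"ax":0,"ay":0,"az":0,"dx":0,"dy":0,"dz":0,"claw":0}
    - {"ax":0,"ay":0,"az":0,"dx":0,"dy":0,"dz":0,"claw":0}
    - {"ax":0,"ay":0,"az":0,"dx":0,"dy":0,"dz":0,"claw":0}
    - {"ax":0,"ay":0,"az":0,"dx":0,"dy":0,"dz":-20,"claw":0}
    - {"ax":0,"ay":0,"az":0,"dx":0,"dy":0,"dz":-20,"claw":0}
    - {"ax":0,"ay":0,"az":0,"dx":0,"dy":0,"dz":-20,"claw":0}
    - {"ax":0,"ay":0,"az":0,"dx":0,"dy":0,"dz":0,"claw":0}
    - {"ax":0,"ay":0,"az":0,"dx":0,"dy":0,"dz":0,"claw":0}

```text
time_s: 15.1
tcp_pos: [0.4366, -0.1514, 0.0955]
ee_rot: [[0.595, -0.804, 0.0], [-0.804, -0.595, 0.0], [0.0, -0.001, -1.0]]
wrist_force: [-0.7, -0.1, -1.8]
gripper_width: 0.271
gripper_force: 30.0
```

Run:
```python
from h import *
plan(.595,-.096,.094)
```

```text
now [ 0.4366 -0.1514  0.0955] close-yaw -143.5 z-axis [ 0.  0. -1.] j6 35 w 23.5 mm t 15.1 -> az 0.0 shift [  49.6 -160.3    1.6]
```

Gripped at 23.5 mm. Carrying the red vial to the other bay.

play_rows:
  steps:
    - {"ax":0,"ay":0,"az":0,"dx":7,"dy":-23,"dz":0,"claw":0}
    - {"ax":0,"ay":0,"az":0,"dx":7,"dy":-23,"dz":0,"claw":0}
    - {"ax":0,"ay":0,"az":0,"dx":7,"dy":-23,"dz":0,"claw":0}
    - {"ax":0,"ay":0,"az":0,"dx":7,"dy":-23,"dz":0,"claw":0}
    - {"ax":0,"ay":0,"az":0,"dx":7,"dy":-23,"dz":0,"claw":0}
    - {"ax":0,"ay":0,"az":0,"dx":7,"dy":-23,"dz":0,"claw":0}
    - {"ax":0,"ay":0,"az":0,"dx":7,"dy":-22,"dz":0,"claw":0}
    - {"ax":0,"ay":0,"az":0,"dx":0,"dy":0,"dz":0,"claw":0}
    - {"ax":0,"ay":0,"az":0,"dx":0,"dy":0,"dz":15,"claw":0}
    - {"ax":0,"ay":0,"az":0,"dx":0,"dy":0,"dz":15,"claw":0}
    - {"ax":0,"ay":0,"az":0,"dx":0,"dy":0,"dz":15,"claw":0}
    - {"ax":0,"ay":0,"az":0,"dx":0,"dy":0,"dz":5,"claw":0}
    - {"ax":0,"ay":0,"az":0,"dx":0,"dy":0,"dz":0,"claw":0}
    - {"ax":0,"ay":0,"az":0,"dx":0,"dy":0,"dz":0,"claw":0}

```text
time_s: 16.5
tcp_pos: [0.5927, -0.0962, 0.0455]
ee_rot: [[0.595, -0.804, -0.004], [-0.804, -0.595, -0.001], [-0.002, 0.003, -1.0]]
wrist_force: [-3.1, 0.4, 5.8]
gripper_width: 0.265
gripper_force: 30.0
```

Run:
```python
from h import *
c=snap('scene'); f=c['frame'];cv2.imwrite('pics/s3.png',cv2.resize(f[120:260,240:420],None,fx=4,fy=4))
s=sense();print(s['wrist_force'],s['tcp_pos'],s['gripper_force'],s['gripper_width']*87)
```

```text
[-3.01215186 -0.15706765  4.65886831] [ 0.59270244 -0.09621528  0.0455127 ] 30.029310713871382 23.502912874162156
```

View pics/s3.png

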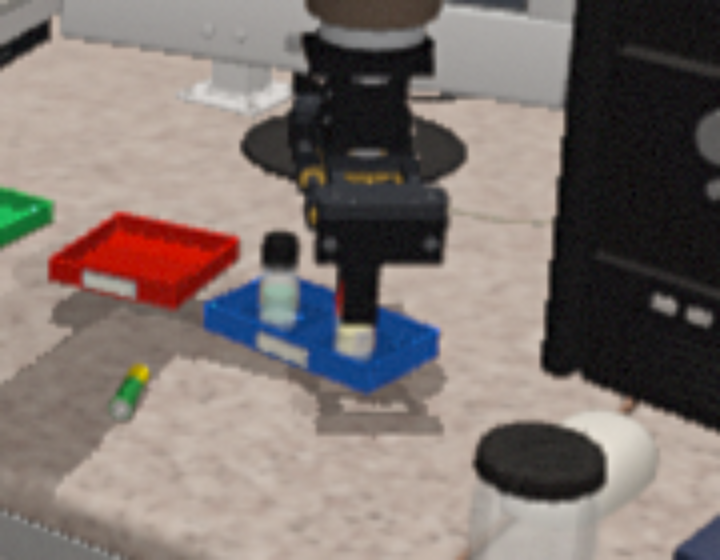

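Something is in contact, with about 5 N upward. The red vial's base, at crop (355,355), seems to overlap the front wall. I'll measure before going further.

Run:
```python
from h import *
np.set_printoptions(precision=3,suppress=True)
c=snap('scene');w=cloud(c)
for u in (326,329,332):
    for v in range(196,221): print(u,v,w[v,u].round(3),c['frame'][v,u]) if v%2==0 else 0
c=snap('top');w=cloud(c);h=cv2.cvtColor(c['frame'],cv2.COLOR_BGR2HSV)
m=(h[...,0]>105)&(h[...,0]<130)&(h[...,1]>130)&(h[...,2]>60);m[:,:262]=0;m[:,311:]=0;m[:146]=0;m[188:]=0
q=w[m];r=q[(q[:,2]>.012)&(q[:,0]<.585)];print('front rim',np.c_[np.polyfit(r[:,1],r[:,0],1)],len(r),r.min(0),r.max(0))
```

```text
326 196 [ 0.569 -0.102  0.047] [15 14 21]
326 198 [ 0.571 -0.102  0.041] [19 17 27]
326 200 [ 0.572 -0.101  0.035] [27 32 36]
326 202 [ 0.581 -0.096  0.025] [159 204 210]
326 204 [ 0.583 -0.096  0.018] [135 163 166]
326 206 [ 0.58  -0.098  0.014] [151 177 181]
326 208 [ 0.582 -0.097  0.008] [149 138 135]
326 210 [ 0.554 -0.113  0.018] [132  61  13]
326 212 [ 0.558 -0.111  0.01 ] [134  70  19]
326 214 [ 0.555 -0.113  0.007] [134  66  14]
326 216 [ 0.558 -0.111 -0.001] [123  91  88]
326 218 [ 0.55  -0.116 -0.001] [ 86  97 109]
326 220 [ 0.542 -0.121 -0.002] [158 169 183]
329 196 [ 0.575 -0.107  0.046] [21 19 19]
329 198 [ 0.575 -0.108  0.041] [15  9 12]
329 200 [ 0.575 -0.108  0.036] [31 37 39]
329 202 [ 0.582 -0.105  0.027] [165 201 207]
329 204 [ 0.578 -0.107  0.023] [156 160 164]
329 206 [ 0.582 -0.105  0.015] [154 161 167]
329 208 [ 0.586 -0.103  0.008] [161 155 155]
329 210 [ 0.553 -0.121  0.021] [150  85  44]
329 212 [ 0.557 -0.12   0.014] [130  64  15]
329 214 [ 0.56  -0.119  0.006] [130  65  19]
329 216 [ 0.554 -0.122  0.004] [135  65  18]
329 218 [ 0.554 -0.122 -0.001] [ 85  91 104]
329 220 [ 0.543 -0.129 -0.   ] [106 115 130]
332 196 [ 0.58  -0.113  0.046] [12 14 15]
332 198 [ 0.583 -0.112  0.039] [19 12 19]
332 200 [ 0.583 -0.112  0.034] [28 33 33]
332 202 [ 0.591 -0.108  0.024] [147 165 171]
332 204 [ 0.59  -0.109  0.019] [139 144 149]
332 206 [ 0.589 -0.11   0.014] [137 145 151]
332 208 [ 0.593 -0.108  0.007] [136 108  93]
332 210 [ 0.592 -0.109  0.002] [124  63  23]
332 212 [ 0.552 -0.131  0.019] [137  68  23]
332 214 [ 0.555 -0.13   0.012] [148  74  16]
332 216 [ 0.557 -0.128  0.005] [139  69  15]
332 218 [ 0.555 -0.13   0.001] [102  82  79]
332 220 [ 0.551 -0.132 -0.002] [ 97 106 120]
front rim [[0.278]
 [0.58 ]] 47 [ 0.529 -0.111  0.014] [ 0.583 -0.009  0.145]
```

The vial is well inside the bay: its front is at x 0.582 and the wall at 0.555. Its base is near floor height. I'll probe 1 mm down.

play_rows:
  steps:
    - {"ax":0,"ay":0,"az":0,"dx":0,"dy":0,"dz":1,"claw":0}
    - {"ax":0,"ay":0,"az":0,"dx":0,"dy":0,"dz":0,"claw":0}
    - {"ax":0,"ay":0,"az":0,"dx":0,"dy":0,"dz":0,"claw":0}

```text
time_s: 16.95
tcp_pos: [0.5928, -0.0963, 0.0455]
ee_rot: [[0.595, -0.804, -0.003], [-0.804, -0.595, -0.001], [-0.001, 0.003, -1.0]]
wrist_force: [-4.4, 0.6, 9.1]
gripper_width: 0.264
gripper_force: 30.1
```

play_rows:
  steps:
    - {"ax":0,"ay":0,"az":0,"dx":0,"dy":0,"dz":-2,"claw":0}
    - {"ax":0,"ay":0,"az":0,"dx":0,"dy":0,"dz":0,"claw":0}
    - {"ax":0,"ay":0,"az":0,"dx":0,"dy":0,"dz":0,"claw":0}

```text
time_s: 17.25
tcp_pos: [0.594, -0.0957, 0.0459]
ee_rot: [[0.595, -0.804, -0.001], [-0.804, -0.595, 0.0], [-0.001, 0.001, -1.0]]
wrist_force: [-1.2, -0.2, -0.4]
gripper_width: 0.268
gripper_force: 30.0
```

Run:
```python
from h import *
c=snap('wrist','w5.png');print(sense()['wrist_force'])
```

```text
[ 0.09301703  0.40863781 -0.98371272]
```

View pics/w5.png

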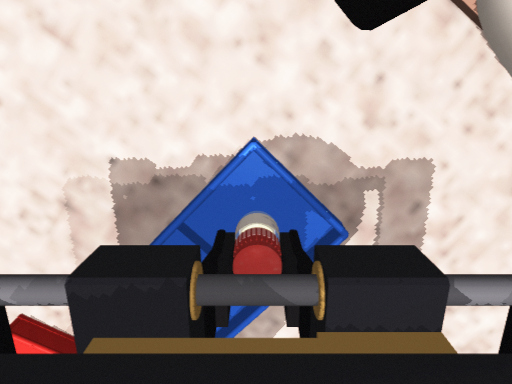

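The red vial sits upright in the bay, at (258,240), and the force vanished after backing off 2 mm. So its base had already reached the floor. Releasing now.

play_rows:
  steps:
    - {"ax":0,"ay":0,"az":0,"dx":0,"dy":0,"dz":0,"claw":27}
    - {"ax":0,"ay":0,"az":0,"dx":0,"dy":0,"dz":0,"claw":33}
    - {"ax":0,"ay":0,"az":0,"dx":0,"dy":0,"dz":0,"claw":40}
    - {"ax":0,"ay":0,"az":0,"dx":0,"dy":0,"dz":0,"claw":46}
    - {"ax":0,"ay":0,"az":0,"dx":0,"dy":0,"dz":0,"claw":46}
    - {"ax":0,"ay":0,"az":0,"dx":0,"dy":0,"dz":-15,"claw":46}
    - {"ax":0,"ay":0,"az":0,"dx":0,"dy":0,"dz":-25,"claw":46}
    - {"ax":0,"ay":0,"az":0,"dx":0,"dy":0,"dz":-25,"claw":46}
    - {"ax":0,"ay":0,"az":0,"dx":0,"dy":0,"dz":-25,"claw":46}
    - {"ax":0,"ay":0,"az":0,"dx":-12,"dy":35,"dz":0,"claw":50}
    - {"ax":0,"ay":0,"az":0,"dx":-12,"dy":35,"dz":0,"claw":50}
    - {"ax":0,"ay":0,"az":0,"dx":-12,"dy":35,"dz":0,"claw":50}
    - {"ax":0,"ay":0,"az":0,"dx":-12,"dy":35,"dz":0,"claw":50}
    - {"ax":0,"ay":0,"az":0,"dx":0,"dy":0,"dz":0,"claw":50}
    - {"ax":0,"ay":0,"az":0,"dx":0,"dy":0,"dz":0,"claw":50}

```text
time_s: 18.8
tcp_pos: [0.4534, -0.1407, 0.1372]
ee_rot: [[0.595, -0.804, 0.002], [-0.804, -0.595, -0.0], [0.001, -0.001, -1.0]]
wrist_force: [1.8, 0.7, -0.7]
gripper_width: 0.571
gripper_force: 0.0
```

Run:
```python
from h import *
np.set_printoptions(precision=4,suppress=True)
def comp(w,u0,v0,u1,v1,lo):
    q=w[v0:v1,u0:u1];m=q[...,2]>lo;n,l,st,ce=cv2.connectedComponentsWithStats(m.astype(np.uint8));return q[l==1+np.argmax(st[1:,4])]
c=snap('top');w=cloud(c);h=cv2.cvtColor(c['frame'],cv2.COLOR_BGR2HSV)
for n,(u0,v0,u1,v1) in {'bay vials':(262,146,311,188)}.items():
    q=w[v0:v1,u0:u1];m=(q[...,2]>.035).astype(np.uint8);k,l,st,ce=cv2.connectedComponentsWithStats(m)
    for i in range(1,k):
        p=q[l==i]; t=p[p[:,2]>p[:,2].max()-.007]
        if len(p)>3: print(len(p),'zmax',p[:,2].max(),'cap',(t.max(0)+t.min(0))/2,np.ptp(t,axis=0))
c=snap('wrist','w6.png');w=cloud(c);h=cv2.cvtColor(c['frame'],cv2.COLOR_BGR2HSV)
np.savez('w6',**{k:np.array(v) for k,v in c.items()})
plan(.459,-.020,.12,-66)
```

```text
1131 zmax 0.48950183351038934 cap [0.4407 0.0073 0.4862] [0.0091 0.0154 0.0067]
now [ 0.4547 -0.1403  0.137 ] close-yaw -143.5 z-axis [ 0.002 -0.    -1.   ] j6 34 w 49.8 mm t 18.9 -> az -77.5 shift [  52.8 -108.1   16.9]
```

View pics/w6.png

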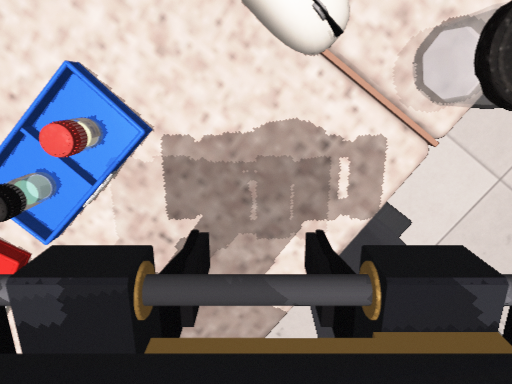

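Both vials stand upright in separate bays, caps at (62,138) red and (10,200) black. Next is the battery: turn in line with it and look from a standoff.

play_rows:
  steps:
    - {"ax":0,"ay":0,"az":-7.75,"dx":0,"dy":0,"dz":0,"claw":50}
    - {"ax":0,"ay":0,"az":-7.75,"dx":0,"dy":0,"dz":0,"claw":50}
    - {"ax":0,"ay":0,"az":-7.75,"dx":0,"dy":0,"dz":0,"claw":50}
    - {"ax":0,"ay":0,"az":-7.75,"dx":0,"dy":0,"dz":0,"claw":50}
    - {"ax":0,"ay":0,"az":-7.75,"dx":0,"dy":0,"dz":0,"claw":50}
    - {"ax":0,"ay":0,"az":-7.75,"dx":0,"dy":0,"dz":0,"claw":50}
    - {"ax":0,"ay":0,"az":-7.75,"dx":0,"dy":0,"dz":0,"claw":50}
    - {"ax":0,"ay":0,"az":-7.75,"dx":0,"dy":0,"dz":0,"claw":50}
    - {"ax":0,"ay":0,"az":-7.75,"dx":0,"dy":0,"dz":0,"claw":50}
    - {"ax":0,"ay":0,"az":-7.75,"dx":0,"dy":0,"dz":0,"claw":50}
    - {"ax":0,"ay":0,"az":0,"dx":-20,"dy":-35,"dz":0,"claw":50}
    - {"ax":0,"ay":0,"az":0,"dx":-20,"dy":-35,"dz":0,"claw":50}
    - {"ax":0,"ay":0,"az":0,"dx":0,"dy":-35,"dz":0,"claw":50}
    - {"ax":0,"ay":0,"az":0,"dx":0,"dy":0,"dz":0,"claw":50}
    - {"ax":0,"ay":0,"az":0,"dx":0,"dy":0,"dz":0,"claw":50}

```text
time_s: 20.4
tcp_pos: [0.3755, -0.0598, 0.137]
ee_rot: [[0.912, 0.409, 0.002], [0.409, -0.912, 0.0], [0.001, 0.001, -1.0]]
wrist_force: [-0.3, 0.2, 0.4]
gripper_width: 0.574
gripper_force: 0.0
```

Run:
```python
from h import *
np.set_printoptions(precision=4,suppress=True)
c=snap('wrist');w=cloud(c);h=cv2.cvtColor(c['frame'],cv2.COLOR_BGR2HSV)
m=((h[...,0]>20)&(h[...,0]<90)&(h[...,1]>120)&(np.abs(w[...,2]-.012)<.008)).astype(np.uint8);m[240:]=0
n,l,st,ce=cv2.connectedComponentsWithStats(m);k=1+np.argmax(st[1:,4]);p=w[l==k];print(ce[k],st[k],np.percentile(p[:,2],[2,50,98]))
r=cv2.minAreaRect((p[:,:2]*1000).astype(np.float32));print(r)
q=p[:,:2]-p[:,:2].mean(0);V=np.linalg.svd(q,full_matrices=False)[2];a=np.degrees(np.arctan2(V[0,1],V[0,0]));print('axis',a,p.mean(0))
c6=dict(np.load('w6.npz'));w=cloud(c6)[:235,:160]
for nm,(a0,b0,a1,b1) in {'red':(30,110,110,165),'black':(0,170,60,225)}.items(): print(nm,'top z',np.nanpercentile(w[b0:b1,a0:a1,2],99))
plan(r[0][0]/1000,r[0][1]/1000,.017,a+90)
```

```text
[252.0622  72.6068] [ 243   40   20   68 1142] [0.0104 0.0143 0.0162]
((458.1670227050781, -19.29116439819336), (47.530826568603516, 13.425551414489746), 21.92205047607422)
axis -157.2739126261669 [ 0.4592 -0.019   0.014 ]
red top z 0.05260024611891405
black top z 0.06449922319793328
now [ 0.3756 -0.0602  0.1369] close-yaw -65.9 z-axis [ 0.001  0.    -1.   ] j6 98 w 49.7 mm t 20.4 -> az 1.4 shift [ 91.8  -5.9 120. ]
```

The vial tops (52.6 and 64.5 mm) match standing on the 3 mm floor. The battery is 47 x 13 mm visible, 16 mm high, with its axis at 22.5°. Grasping it.

play_rows:
  steps:
    - {"ax":0,"ay":0,"az":1.4,"dx":23,"dy":-1,"dz":10,"claw":50}
    - {"ax":0,"ay":0,"az":0,"dx":23,"dy":-1,"dz":10,"claw":50}
    - {"ax":0,"ay":0,"az":0,"dx":23,"dy":-2,"dz":10,"claw":50}
    - {"ax":0,"ay":0,"az":0,"dx":23,"dy":-2,"dz":10,"claw":50}
    - {"ax":0,"ay":0,"az":0,"dx":0,"dy":0,"dz":20,"claw":50}
    - {"ax":0,"ay":0,"az":0,"dx":0,"dy":0,"dz":20,"claw":50}
    - {"ax":0,"ay":0,"az":0,"dx":0,"dy":0,"dz":20,"claw":50}
    - {"ax":0,"ay":0,"az":0,"dx":0,"dy":0,"dz":20,"claw":50}
    - {"ax":0,"ay":0,"az":0,"dx":0,"dy":0,"dz":0,"claw":50}
    - {"ax":0,"ay":0,"az":0,"dx":0,"dy":0,"dz":0,"claw":50}

```text
time_s: 21.45
tcp_pos: [0.4577, -0.02, 0.0157]
ee_rot: [[0.924, 0.383, -0.001], [0.383, -0.924, -0.0], [-0.001, 0.0, -1.0]]
wrist_force: [-0.1, -0.3, -0.3]
gripper_width: 0.572
gripper_force: 0.0
```

```bash
python3 -c "
from h import *
plan(.4583,-.0193,.017,112.5)"
```

```text
now [ 0.4577 -0.02    0.0157] close-yaw -67.5 z-axis [-0.001 -0.    -1.   ] j6 95 w 49.7 mm t 21.4 -> az 0.0 shift [ 0.8 -0.4 -1.3]
```

play_rows:
  steps:
    - {"ax":0,"ay":0,"az":0,"dx":0,"dy":0,"dz":0,"claw":0}
    - {"ax":0,"ay":0,"az":0,"dx":0,"dy":0,"dz":0,"claw":0}
    - {"ax":0,"ay":0,"az":0,"dx":0,"dy":0,"dz":0,"claw":0}
    - {"ax":0,"ay":0,"az":0,"dx":0,"dy":0,"dz":0,"claw":0}
    - {"ax":0,"ay":0,"az":0,"dx":0,"dy":0,"dz":0,"claw":0}
    - {"ax":0,"ay":0,"az":0,"dx":0,"dy":0,"dz":-20,"claw":0}
    - {"ax":0,"ay":0,"az":0,"dx":0,"dy":0,"dz":-20,"claw":0}
    - {"ax":0,"ay":0,"az":0,"dx":0,"dy":0,"dz":-20,"claw":0}
    - {"ax":0,"ay":0,"az":0,"dx":0,"dy":0,"dz":0,"claw":0}
    - {"ax":0,"ay":0,"az":0,"dx":0,"dy":0,"dz":0,"claw":0}

```text
time_s: 22.45
tcp_pos: [0.4564, -0.0192, 0.0767]
ee_rot: [[0.923, 0.384, 0.001], [0.384, -0.923, 0.0], [0.001, -0.0, -1.0]]
wrist_force: [0.1, -0.0, -0.6]
gripper_width: 0.184
gripper_force: 30.0
```

```bash
python3 -c "
from h import *
plan(.6265,.09,.077)"
```

```text
now [ 0.4564 -0.0192  0.0767] close-yaw -67.4 z-axis [ 0.001  0.    -1.   ] j6 95 w 16.0 mm t 22.4 -> az 0.0 shift [199.  -35.5  -0.2]
```

Gripped at 16.0 mm. Carrying it to the red tray.

play_rows:
  steps:
    - {"ax":0,"ay":0,"az":0,"dx":24,"dy":-5,"dz":0,"claw":0}
    - {"ax":0,"ay":0,"az":0,"dx":24,"dy":-5,"dz":0,"claw":0}
    - {"ax":0,"ay":0,"az":0,"dx":24,"dy":-5,"dz":0,"claw":0}
    - {"ax":0,"ay":0,"az":0,"dx":24,"dy":-5,"dz":0,"claw":0}
    - {"ax":0,"ay":0,"az":0,"dx":24,"dy":-5,"dz":0,"claw":0}
    - {"ax":0,"ay":0,"az":0,"dx":24,"dy":-5,"dz":0,"claw":0}
    - {"ax":0,"ay":0,"az":0,"dx":24,"dy":-4,"dz":0,"claw":0}
    - {"ax":0,"ay":0,"az":0,"dx":24,"dy":-4,"dz":0,"claw":0}
    - {"ax":0,"ay":0,"az":0,"dx":0,"dy":0,"dz":0,"claw":0}
    - {"ax":0,"ay":0,"az":0,"dx":0,"dy":0,"dz":20,"claw":0}
    - {"ax":0,"ay":0,"az":0,"dx":0,"dy":0,"dz":20,"claw":0}
    - {"ax":0,"ay":0,"az":0,"dx":0,"dy":0,"dz":12,"claw":0}
    - {"ax":0,"ay":0,"az":0,"dx":0,"dy":0,"dz":0,"claw":0}
    - {"ax":0,"ay":0,"az":0,"dx":0,"dy":0,"dz":0,"claw":0}

```text
time_s: 23.85
tcp_pos: [0.619, 0.0893, 0.0244]
ee_rot: [[0.923, 0.384, -0.001], [0.384, -0.923, -0.001], [-0.001, 0.0, -1.0]]
wrist_force: [0.1, -0.8, 0.2]
gripper_width: 0.179
gripper_force: 30.0
```

play_rows:
  steps:
    - {"ax":0,"ay":0,"az":0,"dx":0,"dy":0,"dz":4,"claw":0}
    - {"ax":0,"ay":0,"az":0,"dx":0,"dy":0,"dz":0,"claw":0}
    - {"ax":0,"ay":0,"az":0,"dx":0,"dy":0,"dz":0,"claw":20}
    - {"ax":0,"ay":0,"az":0,"dx":0,"dy":0,"dz":0,"claw":28}
    - {"ax":0,"ay":0,"az":0,"dx":0,"dy":0,"dz":0,"claw":36}
    - {"ax":0,"ay":0,"az":0,"dx":0,"dy":0,"dz":0,"claw":40}
    - {"ax":0,"ay":0,"az":0,"dx":0,"dy":0,"dz":0,"claw":40}
    - {"ax":0,"ay":0,"az":0,"dx":0,"dy":0,"dz":-20,"claw":40}
    - {"ax":0,"ay":0,"az":0,"dx":0,"dy":0,"dz":-30,"claw":40}
    - {"ax":0,"ay":0,"az":0,"dx":0,"dy":0,"dz":-30,"claw":40}
    - {"ax":0,"ay":0,"az":0,"dx":-30,"dy":0,"dz":-25,"claw":40}
    - {"ax":0,"ay":0,"az":0,"dx":-30,"dy":0,"dz":-25,"claw":40}
    - {"ax":0,"ay":0,"az":0,"dx":-30,"dy":0,"dz":-25,"claw":40}
    - {"ax":0,"ay":0,"az":0,"dx":-30,"dy":0,"dz":-10,"claw":40}
    - {"ax":0,"ay":0,"az":0,"dx":0,"dy":0,"dz":0,"claw":40}
    - {"ax":0,"ay":0,"az":0,"dx":0,"dy":0,"dz":0,"claw":40}

```text
time_s: 25.45
tcp_pos: [0.5084, 0.0434, 0.1863]
ee_rot: [[0.923, 0.384, 0.002], [0.384, -0.923, 0.001], [0.002, 0.0, -1.0]]
wrist_force: [-0.1, 0.8, 0.2]
gripper_width: 0.462
gripper_force: 0.0
```

Run:
```python
from h import *
np.set_printoptions(precision=4,suppress=True)
cv2.imwrite('pics/s4.png',cv2.resize(snap('scene')['frame'][150:290,120:420],None,fx=2.6,fy=2.6))
c=snap('wrist','w7.png');w=cloud(c);h=cv2.cvtColor(c['frame'],cv2.COLOR_BGR2HSV)
```

```text
(no output)
```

View pics/w7.png

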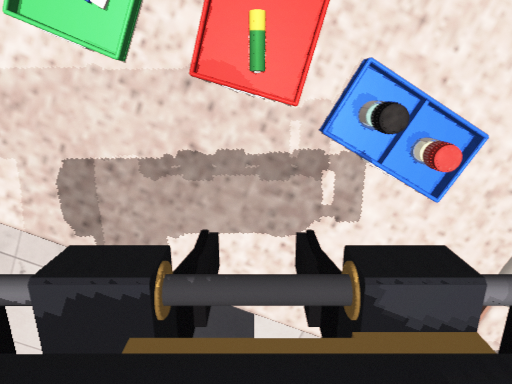

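View pics/s4.png

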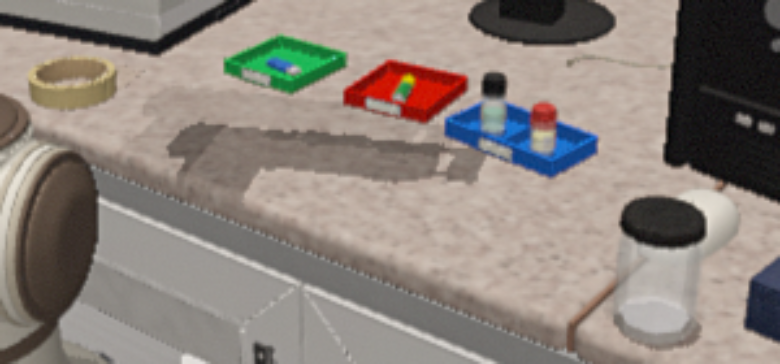

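The battery lies in the red tray (wrist 257,40; scene crop 403,88). Both vials stand in separate bays (494,100 and 543,125), the USB stick is flat in the green tray (283,66), and the jar, tape and mouse are untouched. Handing in.

```bash
python3 -c "
from station import *
print(finish_job())"
```

```text
the job is handed in; nothing more can be done
None
```

The job is handed in, with no verdict returned. The last pictures show both vials upright in separate blue bays, the battery flat in the red tray and the USB stick flat in the green tray. The jar, tape and mouse look unmoved, and it took about 26 s of the 96 s.

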